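Press the sealing mat onto a sample plate

TASK

Push the plate carrier of the small lever press fully home under the pressing plate, then take the ratchet lever down exactly three clicks, counting them by feel, and stop there, short of a fourth click. Finish while still holding the lever down at the third click with light pressure, so that the mat beds down: do not let go of it. Leave the jug, the vial rack and the bottle where they stand.

Things in the scene. Friction and masses are not known exactly. Their poses are not given: they have to be found in the camera images.
- press: bench press, fixed: white base 330 x 220 mm, 20 mm high; two columns carry a white bridge 222 mm wide, 155 mm high (housing and ram on it to 231 mm). Origin: on the bench under the press's middle. x points to its back (away from the operator), y to its left, z up. Carrier enters from the front (-x); lever is on its right (-y)
- carrier (a joint): slide of the aluminium plate carrier along the press's +x, m: 0 fully drawn out to the front, 0.110 fully home against its stop under the pressing plate. About 2 N of friction, no spring. It starts 0 to 0.04 in
- carrier_handle (a point): middle of the carrier's steel bow handle: a bar 10 mm thick, 80 mm long along the press's y, 50 mm over the bench, free above and in front; behind it 50 mm of free space, then the plate. With the carrier home it is at x -105 mm in the press frame; the bridge's front face is at -30 mm. Its axes are the press's
- plate_mid (a point): middle of the pale grey sealing mat on top of the sample plate, 128 x 85 mm, 34 mm high with the mat (24 round marks), clipped in the carrier and moving with it; the mat's top is 66 mm over the bench
- platen (a joint): spring travel, m, of the aluminium pressing plate 92 x 135 x 12 mm hung on springs under the ram; underside 75 mm over the bench with the lever up, comes down 30 mm per rad of lever, meets the mat at about 0.3 rad, presses with about 14 to 18 N at the third click; 0 hanging free, grows as it presses
- lever (a joint): angle of the ratchet lever, rad: 0 up at its stop (arm to the front, 0.611 above level), grows downwards, end stop 1.12. Pushed at the ball, square to the arm, it takes about 2 N against its spring, 4 N with the platen on the mat, and 5 N more while the pawl climbs a tooth (one each 0.16 rad); at the click that falls away and the ball slips on 1 to 4 mm. It cannot go back past a click
- lever_ball (a point): centre of the bright steel ball, 32 mm across, at the end of the lever's arm, 180 mm from the shaft. The arm is a steel bar 18 mm high, 8 mm thick, in the upright plane 140 mm to the press's right (-y). x axis: from the ball along the arm to the shaft; y: the press's y. Clear above and in front. Pressed straight down from above it takes up to twice the lever's stated forces
- lever_hub (a point): point on the shaft's axis in the arm's plane: at (0, -140, 170) mm in the press frame; axes turn with the lever, as lever_ball
- quadrant_mid (a point): shaft axis in the plane of the toothed quadrant (dark steel, radius 64 mm, just inside the arm), at (0, -126, 170) mm in the press frame. It stays put in use but is clamped differently each time, 0.05 to 0.20 rad in the lever's sense, and its axes with it: clicks come when the lever's x axis is about 0.18, 0.34, 0.50, 0.66 rad from this x axis (first click: joint 0.23 to 0.38)
- jug: clear plastic measuring jug, 90 mm across, 125 mm high, standing by; leave alone. Origin: centre of its underside
- vial_rack: grey rack 85 x 125 x 50 mm with six brown vials, 105 mm high in all; leave alone. Origin: centre of its underside
- reagent_bottle: brown bottle, 68 mm across, 150 mm high; leave alone. Origin: centre of its underside

How it is judged:
By the outcome, as a careful person would: the job done as asked, in the order asked, and still so for the second after the job is handed in, while the arm keeps its last pose, push and grip.
It also fails if it takes over 59 s, if anything falls off the work surface, if the arm or the gripper's body presses on something with over 40 N, if the wrist force passes 120 N, or if a joint passes its speed limit or range.

ROBOT

A 7-joint arm with a two-finger parallel gripper is mounted at the origin on the work surface. World frame = base frame: x ahead of the robot, y to its left, z up, the work surface at z = 0. Lengths are in m, angles in rad, forces in N, time in s.
With the tool pointing down it reaches from about 0.425 to 0.95 m from the base axis. Payload 16.7 kg.
Tool frame: the origin (TCP) lies midway between the tips of the shut fingers; the grasp point (between the pads) lies 19 mm behind it; z points along the fingers, y is the line along which they close (so a half turn about z gives the same grasp; the last joint's range is limited). The gripper opens to 94 mm and grips with 3 to 60 N. Pads are 16 mm wide; open, the fingers measure 119 mm over their backs; the gripper's body (75 mm by 177 mm) begins 78 mm behind the grasp point.
Start: joints at [0.993, 0.426, 0.074, 1.606, -0.034, 1.111, -0.067], TCP at [0.281, -0.614, 0.205] pointing down, gripper open.
Joint ranges: [-2.85, 2.85], [-0.5, 2.14], [-1.23, 1.37], [0.21, 2.46], [-1.02, 4.16], [0.16, 2.05], [-2.73, 2.73]. Speed limits (rad/s): [1.89, 1.89, 2.39, 2.39, 3.01, 3.01, 3.01].

INTERFACE

Orientations are given as a unit quaternion [x, y, z, w].
In Python, from workcell import arm gives the robot as it stands.
- The arm moves only by the tool servo_tool, never from a script. Its arguments are lists of equal length, an entry for each row: "slide": the shift along the tool's x, y, z scaled (see below), a list of three; "rot": the turn, a rotation vector about the tool's x, y, z scaled (see below), a list of three. In form: {"slide": [[tx, ty, tz], ...], "rot": [[rx, ry, rz], ...]}. A call has 1 to 12 rows; each row is the pose to reach, as a shift and turn from the pose commanded when the call began, along the tool's axes at that moment, turning the shorter way round; what a row does not reach only later rows make up. The controller multiplies each number of a shift by 0.1 m and each number of a turn by 180 degrees. A row lasts 1/12 s, in which the tool goes at most 41.7 mm and 7.16 degrees, less where a joint would pass 70% of its speed; a pose out of reach is approached as far as the arm can. A call with a number of a shift or a turn outside -1 to 1 is refused whole. A call with a gripper value outside its range is refused whole. "gripper" is the opening, from -1 (shut) to 1 (fully open), set as the call begins (left out, the last holds). The fingers move at their own pace and stop on an object; "force" is the grip in N (left out, the last holds). Time passes only in rows, so rows that repeat a pose let the fingers close. It gives the time, the measured TCP pose, the force, the opening and the grip force at its end, in the units of the state.
- arm.sense(): the state, without advancing time (a new reading comes with each control period).
- arm.camera(name): name is "side" or "top"; returns a dict with "color" (400x640x3 uint8, red, green, blue), "vertical_fov" (degrees; the focal length in pixels is half the picture's height over the tangent of half this angle, whatever the lens; pixels are square), "cx", "cy" (the principal point, pixels), "rvec" (rotation vector, rad) and "tvec" (3), from world to camera coordinates, as OpenCV has them. Camera axes: x right, y down, z forward; pixel columns grow to the right and rows downward; lengths in m; the calibration is good to about 2 mm. A picture is of the moment at which its call begins. There is no depth.
- arm.job_done(): hands the job in; it is judged then, once.
The state is a dict: "time_s": time; "joint_pos": joint angles; "joint_vel": joint speeds; "effort": joint torques, N m; "position": TCP position; "tool_rot": TCP orientation; "wrist_force": force on the tool from outside, world axes, zero at the start; "torque": the same for the moment, N m; "opening": opening from 0.0 (shut) to 1.0 (fully open); "grasp_force": force on a finger pad.
Only numpy, scipy, OpenCV 4.12 (cv2) and the standard library are available. Lean on these libraries where they do the work, as an engineer would, in place of code of your own. Each camera call takes 0.05 s, during which the arm holds its last target. There are 200 camera calls.

## Working session

There is one attempt and no reset: what is moved stays moved. The work goes in short steps, Python scripts to look and compute and a tool call to move; the robot and the scene stay as the last step left them, time stands still between calls to the robot, and variables do not carry over. Pictures are saved under pics/ and viewed, at most 10 in all, crops included, and the job is handed in when it is done.

Besides the shell and the picture viewer there is one more tool, called after "Request:" by a JSON object that holds its "api" and its "payload". servo_tool: Moves the arm, as the interface text tells. Its arguments: {"type":"object","properties":{"slide":{"type":"array","items":{"type":"array","items":{"type":"number","minimum":-1,"maximum":1}}},"rot":{"type":"array","items":{"type":"array","items":{"type":"number","minimum":-1,"maximum":1}}},"gripper":{"type":"number"},"force":{"type":"number"}},"required":["slide","rot"]}

```bash
mkdir -p pics
cat > h.py <<'E'
import numpy as np, cv2
from scipy.spatial.transform import Rotation as R
from workcell import arm
def cam(n):
    c=arm.camera(n); h=c['color'].shape[0]
    f=h/2/np.tan(np.radians(c['vertical_fov'])/2)
    c['K']=np.array([[f,0,c['cx']],[0,f,c['cy']],[0,0,1]]); c['R']=cv2.Rodrigues(np.array(c['rvec'],float))[0]; c['t']=np.array(c['tvec'],float)
    c['C']=-c['R'].T@c['t']; return c
def ray(c,u,v):
    d=c['R'].T@np.linalg.inv(c['K'])@np.array([u,v,1.]); return c['C'],d/np.linalg.norm(d)
def onz(c,u,v,z):
    C,d=ray(c,u,v); return C+d*(z-C[2])/d[2]
def tri(c1,p1,c2,p2):
    a,d=ray(c1,*p1); b,e=ray(c2,*p2)
    s=np.linalg.lstsq(np.stack([d,-e],1),b-a,rcond=None)[0]
    return (a+d*s[0]+b+e*s[1])/2, np.linalg.norm(a+d*s[0]-b-e*s[1])
def proj(c,P):
    q=c['K']@(c['R']@np.asarray(P,float)+c['t']); return q[:2]/q[2]
def save(c,n,box=None,s=1):
    im=c['color'][:,:,::-1]
    if box: im=im[box[1]:box[3],box[0]:box[2]]
    cv2.imwrite('pics/'+n,cv2.resize(im,None,fx=s,fy=s,interpolation=cv2.INTER_CUBIC))
E
python3 - <<'E'
from h import *
for n in('side','top'):
    c=cam(n); save(c,n+'0.png',s=1.25); print(n,c['C'],c['K'][0,0],c['R'][2])
s=arm.sense(); print(s['position'],s['tool_rot'],s['wrist_force'],s['time_s'],R.from_quat(s['tool_rot']).as_matrix())
E
```

```text
side [0.51304248 1.04778024 0.91568978] 499.9063381341919 [ 0.064314   -0.82291158 -0.5645177 ]
top [ 0.37864062 -0.0380017   1.68447419] 456.0929408377574 [ 0.14303751 -0.00699115 -0.98969258]
[ 0.28043163 -0.61354895  0.20485911] [ 9.77113351e-01  2.12718532e-01 -1.67949526e-04 -5.45604495e-04] [-0.11578457  0.32055023  0.65216311] 0.1 [[ 9.09501596e-01  4.15700052e-01 -5.60331824e-04]
 [ 4.15700419e-01 -9.09501057e-01  9.94782920e-04]
 [-9.60910741e-05 -1.13768683e-03 -9.99999348e-01]]
```

View pics/side0.png

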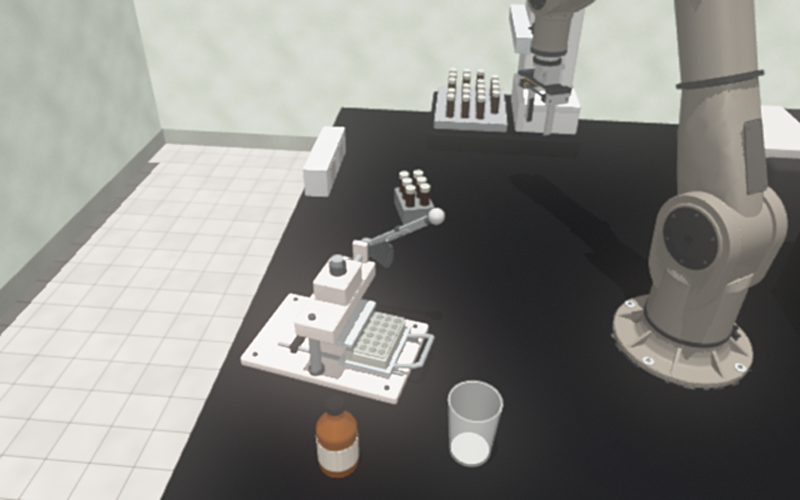

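View pics/top0.png

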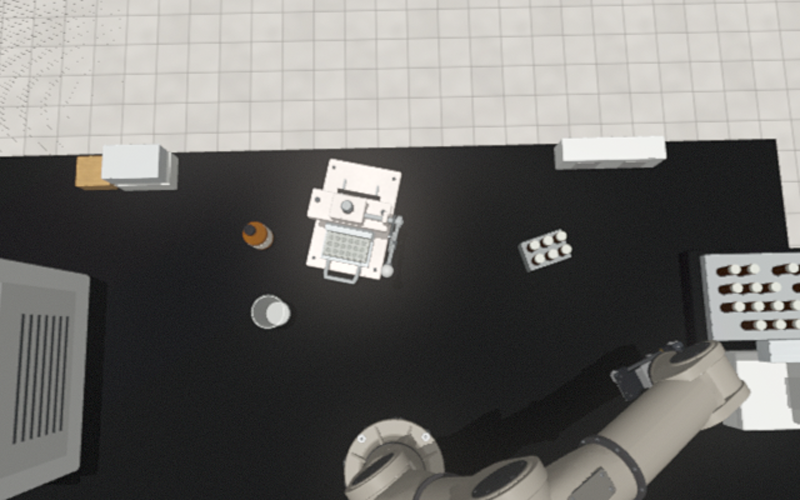

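Both views show the press at top (310–405, 160–285) in the scaled picture. The lever ball is at about (387,271) top and (436,216) side, and the bow handle is at (343,278) top. I'll zoom in for precise pixels.

Run:
```python
from h import *
def up(c,n,b,s):
    im=c['color'][b[1]:b[3],b[0]:b[2],::-1]
    im=cv2.resize(im,None,fx=s,fy=s,interpolation=cv2.INTER_CUBIC)
    for k in range(b[0]//10*10+10,b[2],10): cv2.putText(im,str(k),((k-b[0])*s-8,8),0,.3,(0,255,255));cv2.line(im,((k-b[0])*s,10),((k-b[0])*s,16),(0,255,255))
    for k in range(b[1]//10*10+10,b[3],10): cv2.putText(im,str(k),(0,(k-b[1])*s+3),0,.3,(0,255,255));cv2.line(im,(20,(k-b[1])*s),(26,(k-b[1])*s),(0,255,255))
    cv2.imwrite('pics/'+n,im)
t=cam('top'); s=cam('side')
up(t,'t1.png',(236,120,336,234),5); up(s,'s1.png',(190,155,365,325),4)
```

```text
(no output)
```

View pics/t1.png

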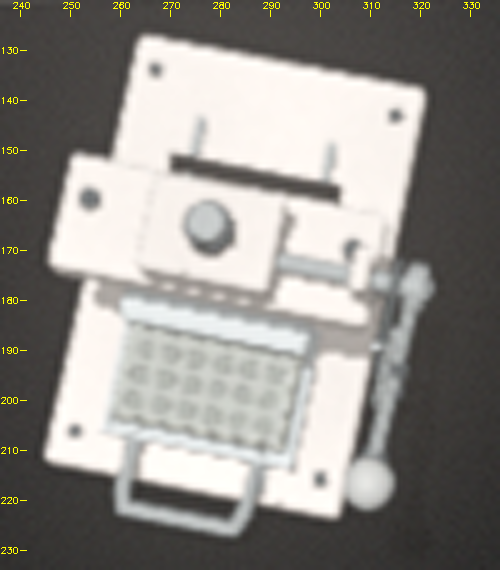

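View pics/s1.png

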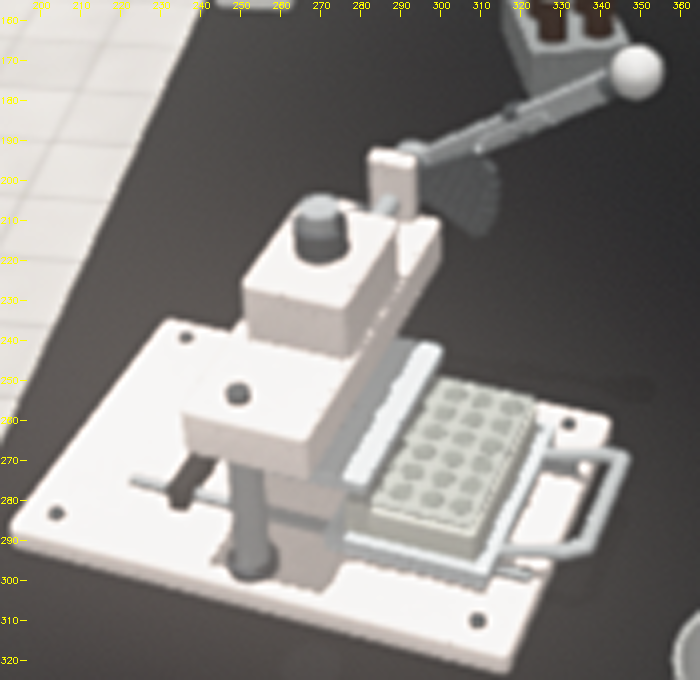

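Top crop: base corners at px (263.8,127.2), (321,138), (304.2,223.6) and (245,212), ball at (310.2,216.8), handle bar middle at (271.4,223.6). Side crop: ball at (348.8,173.2), bar middle at (340.5,281.2).

Run:
```python
from h import *
t=cam('top'); s=cam('side'); np.set_printoptions(precision=4,suppress=True)
pt=[(263.8,127.2),(321,138),(304.2,223.6),(245,212)]; Q=np.array([onz(t,*p,.02) for p in pt])
ps=[(231.5,235),(342.5,259.5),(317,322.5),(192.8,287)] # side BL? check
print(Q,[np.linalg.norm(Q[i]-Q[(i+1)%4]) for i in range(4)])
S=np.array([onz(s,*p,.02) for p in ps]);print('side',S)
O=Q.mean(0); fx=(Q[0]+Q[1]-Q[2]-Q[3]); yaw=np.arctan2(fx[1],fx[0]); fy=(Q[0]+Q[3]-Q[1]-Q[2]);print('top',O,yaw,np.arctan2(fy[1],fy[0])-np.pi/2)
ball,e=tri(t,(310.2,216.8),s,(348.8,173.2)); bar,e2=tri(t,(271.4,223.6),s,(340.5,281.2))
print('ball',ball,e,'bar',bar,e2,'yaw',yaw)
for nm,O2 in(('top',O),('side',S.mean(0)),):
  Rz=R.from_euler('z',yaw).as_matrix(); O2=O2*[1,1,0]
  print('in press',nm,Rz.T@(ball-O2),Rz.T@(bar-O2))
```

```text
[[ 0.9071  0.1742  0.02  ]
 [ 0.86   -0.0407  0.02  ]
 [ 0.5384  0.0284  0.02  ]
 [ 0.5865  0.245   0.02  ]] [np.float64(0.2199473729575123), np.float64(0.328902187163092), np.float64(0.22180895890514413), np.float64(0.32838463912137617)]
side [[ 0.8594 -0.0303  0.02  ]
 [ 0.5405  0.0391  0.02  ]
 [ 0.5862  0.2627  0.02  ]
 [ 0.9051  0.1814  0.02  ]]
top [0.723  0.1017 0.02  ] -0.214397482541408 -0.2171567091740647
ball [ 0.536  -0.0006  0.2673] 0.0009624760213426246 bar [0.5395 0.1458 0.0432] 0.0008243985020777688 yaw -0.214397482541408
in press top [-0.1609 -0.1398  0.2673] [-0.1887  0.004   0.0432]
in press side [-0.1583 -0.1509  0.2673] [-0.186  -0.0072  0.0432]
```

Sizes agree (220 × 329 mm), with the press at about (0.723, 0.102) and yaw −0.215. The heights read about 6 mm low, so I'll refine them later with the gripper in view. Now transit high.

Request:
{"api": "servo_tool", "payload": {"slide": [[0.2, -0.23, -0.25], [0.4, -0.46, -0.5], [0.6, -0.7, -0.75], [0.8, -0.95, -1], [0.86, -1, -1]], "rot": [[0, 0, 0], [0, 0, 0], [0, 0, 0], [0, 0, 0], [0, 0, 0]], "gripper": -1}}

```text
time_s: 0.72
position: [0.32, -0.4845, 0.3107]
tool_rot: [0.977, 0.214, 0.002, 0.002]
wrist_force: [1.7, -0.6, 1.5]
opening: 0.683
grasp_force: 0.0
```

Request:
{"api": "servo_tool", "payload": {"slide": [[0.22, -0.25, 0], [0.44, -0.5, 0], [0.66, -0.75, 0], [0.86, -1, 0]], "rot": [[0, 0, 0], [0, 0, 0], [0, 0, 0], [0, 0, 0]]}}

```text
time_s: 1.05
position: [0.3542, -0.3589, 0.3054]
tool_rot: [0.977, 0.213, 0.0, 0.0]
wrist_force: [1.1, -1.0, 0.3]
opening: 0.399
grasp_force: 0.0
```

Request:
{"api": "servo_tool", "payload": {"slide": [[0.22, -0.25, 0], [0.44, -0.5, 0], [0.66, -0.75, 0], [0.86, -1, 0]], "rot": [[0, 0, 0], [0, 0, 0], [0, 0, 0], [0, 0, 0]]}}

```text
time_s: 1.38
position: [0.3908, -0.2321, 0.3055]
tool_rot: [0.977, 0.213, 0.0, 0.0]
wrist_force: [1.2, -0.3, 1.0]
opening: 0.117
grasp_force: 0.0
```

Request:
{"api": "servo_tool", "payload": {"slide": [[0.22, -0.25, 0], [0.44, -0.5, 0], [0.66, -0.75, 0], [0.86, -1, 0]], "rot": [[0, 0, 0], [0, 0, 0], [0, 0, 0], [0, 0, 0]]}}

```text
time_s: 1.72
position: [0.4274, -0.1054, 0.3055]
tool_rot: [0.977, 0.213, 0.0, 0.0]
wrist_force: [1.0, -0.5, -0.4]
opening: 0.007
grasp_force: 0.0
```

Run:
```python
from h import *
np.set_printoptions(precision=4,suppress=True)
s=arm.sense(); t=cam('top'); d=cam('side'); print(s['time_s'],s['position'],s['wrist_force'],s['joint_pos'])
P=np.array(s['position']); print(proj(t,P),proj(d,P))
# ball: bright blob centroid
for c,p in((t,(310,216.5)),(d,(348.4,172.8))):
    g=c['color'].astype(float).mean(2); u,v=map(int,p); w=g[v-7:v+8,u-7:u+8]; m=w>110
    n,l,st,ce=cv2.connectedComponentsWithStats(m.astype(np.uint8)); k=l[7,7]; print('ball',ce[k]+[u-7,v-7],st[k])
print([k for k in t.keys()])
```

```text
1.7167 [ 0.4274 -0.1054  0.3055] [ 1.0412 -0.5187 -0.4068] [ 0.4515 -0.0353 -0.3422  1.9506 -0.0125  1.2239 -1.0282]
[345.4009 250.2835] [393.7495 141.8562]
ball [307.9259 215.1704] [  0   0  12  15 135]
ball [347.8562 171.4875] [  0   0  15  14 160]
['color', 'vertical_fov', 'cx', 'cy', 'rvec', 'tvec', 'K', 'R', 't', 'C']
```

Request:
{"api": "servo_tool", "payload": {"slide": [[0.22, -0.25, 0], [0.44, -0.5, 0], [0.66, -0.75, 0], [0.83, -1, 0]], "rot": [[0, 0, 0], [0, 0, 0], [0, 0, 0], [0, 0, 0]]}}

```text
time_s: 2.15
position: [0.4617, 0.0197, 0.3055]
tool_rot: [0.977, 0.212, 0.0, -0.0]
wrist_force: [-0.4, -0.3, -0.4]
opening: 0.006
grasp_force: 0.0
```

Request:
{"api": "servo_tool", "payload": {"slide": [[0.22, -0.3, 0], [0.44, -0.6, 0], [0.66, -0.9, 0], [0.8, -1, 0], [0.8, -1, 0], [0.8, -1, 0], [0.8, -1, 0], [0.8, -1, 0]], "rot": [[0, 0, 0.034], [0, 0, 0.068], [0, 0, 0.102], [0, 0, 0.136], [0, 0, 0.17], [0, 0, 0.204], [0, 0, 0.204], [0, 0, 0.204]]}}

```text
time_s: 2.82
position: [0.4924, 0.1422, 0.3053]
tool_rot: [0.995, -0.104, -0.0, 0.0]
wrist_force: [0.1, 0.1, 0.5]
opening: 0.006
grasp_force: 0.0
```

Request:
{"api": "servo_tool", "payload": {"slide": [[0, -0.1, 0.2], [0, -0.2, 0.5], [0, -0.2, 0.8], [0, -0.2, 1], [0, -0.2, 1]], "rot": [[0, 0, 0], [0, 0, 0], [0, 0, 0], [0, 0, 0], [0, 0, 0]]}}

```text
time_s: 3.23
position: [0.4946, 0.1607, 0.2019]
tool_rot: [0.995, -0.104, -0.003, 0.001]
wrist_force: [-0.5, -0.3, -0.5]
opening: 0.007
grasp_force: 0.0
```

```bash
cat >> h.py <<'E'
O=np.array([.723,.1017,0]); YAW=-.2155; RP=R.from_euler('z',YAW).as_matrix()
def press(P): return RP.T@(np.asarray(P)-O)
E
python3 - <<'E'
from h import *
np.set_printoptions(precision=4,suppress=True)
s=arm.sense(); t=cam('top'); d=cam('side'); print(s['time_s'],s['position'],press(s['position']),s['joint_pos'],R.from_quat(s['tool_rot']).as_matrix()[:,0])
P=np.array(s['position']); print('tip proj',proj(d,P),proj(t,P)); save(d,'s2.png',(190,120,440,340),3)
E
```

```text
3.2333 [0.4946 0.1607 0.2019] [-0.2357  0.0088  0.2019] [ 0.0744  0.2284 -0.585   1.9207  0.1441  1.0393 -2.3522] [ 0.9783 -0.2073 -0.0048]
tip proj [362.4593 236.2963] [261.4037 232.7092]
```

View pics/s2.png

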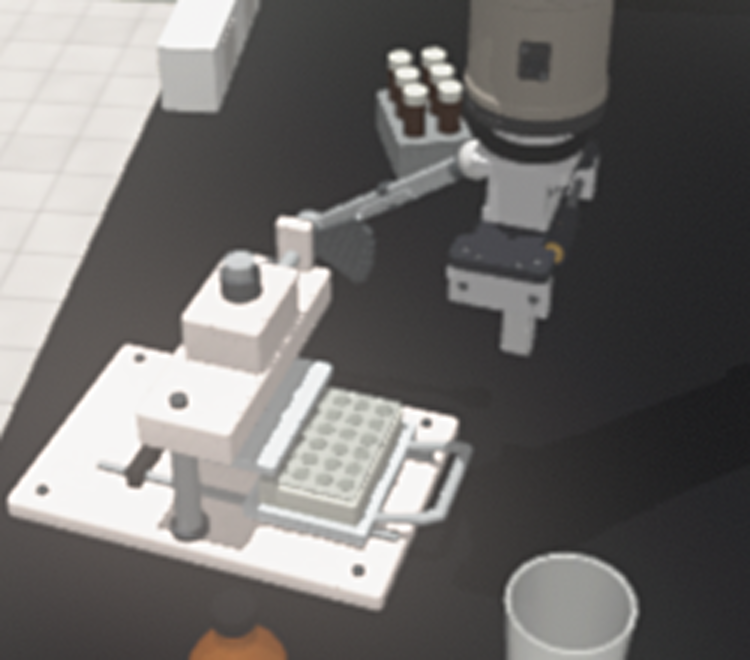

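The drawn fingertip is at about (362,237) against a projected (362.5,236.3), so the calibration is sound. It is about 48 mm in front of the bar. Descending.

Request:
{"api": "servo_tool", "payload": {"slide": [[0, 0, 0.3], [0, 0, 0.6], [0, 0, 0.9], [0, 0, 1]], "rot": [[0, 0, 0], [0, 0, 0], [0, 0, 0], [0, 0, 0]]}}

```text
time_s: 3.67
position: [0.4961, 0.1614, 0.104]
tool_rot: [0.994, -0.106, -0.001, 0.0]
wrist_force: [-1.3, -0.3, -0.3]
opening: 0.004
grasp_force: 0.0
```

Request:
{"api": "servo_tool", "payload": {"slide": [[0, 0, 0.2], [0, 0, 0.45], [0, 0, 0.65], [0, 0, 0.65], [0, 0, 0.65]], "rot": [[0, 0, 0], [0, 0, 0], [0, 0, 0], [0, 0, 0], [0, 0, 0]]}}

```text
time_s: 4.08
position: [0.4972, 0.1623, 0.0417]
tool_rot: [0.994, -0.106, 0.0, -0.0]
wrist_force: [0.7, 0.1, 0.6]
opening: 0.002
grasp_force: 0.0
```

Request:
{"api": "servo_tool", "payload": {"slide": [[0.1, 0, 0], [0.2, 0, 0], [0.28, 0, 0], [0.36, 0, 0], [0.44, 0, 0], [0.5, 0, 0], [0.5, 0, 0]], "rot": [[0, 0, 0], [0, 0, 0], [0, 0, 0], [0, 0, 0], [0, 0, 0], [0, 0, 0], [0, 0, 0]]}}

```text
time_s: 4.67
position: [0.5468, 0.1512, 0.0405]
tool_rot: [0.994, -0.106, 0.0, -0.0]
wrist_force: [-0.7, 0.1, 0.8]
opening: 0.004
grasp_force: 0.0
```

Run:
```python
from h import *
s=arm.sense(); print(s['time_s'],s['position'],press(s['position']),RP.T@np.array(s['wrist_force']))
```

```text
4.6667 [0.5468034  0.15115808 0.04051682] [-0.18269701  0.01063694  0.04051682] [-0.67441921 -0.00772813  0.77983662]
```

Request:
{"api": "servo_tool", "payload": {"slide": [[0.06, 0, 0.05], [0.12, 0, 0.05], [0.18, 0, 0.05], [0.24, 0, 0.05], [0.3, 0, 0.05], [0.36, 0, 0.05], [0.42, 0, 0.05], [0.45, 0, 0.05]], "rot": [[0, 0, 0], [0, 0, 0], [0, 0, 0], [0, 0, 0], [0, 0, 0], [0, 0, 0], [0, 0, 0], [0, 0, 0]]}}

```text
time_s: 5.33
position: [0.5904, 0.1418, 0.0356]
tool_rot: [0.994, -0.106, 0.0, -0.0]
wrist_force: [-1.3, -1.0, -0.4]
opening: 0.007
grasp_force: 1.1
```

Run:
```python
from h import *
s=arm.sense(); print(s['time_s'],press(s['position']),RP.T@np.array(s['wrist_force']))
t=cam('top'); d=cam('side')
a=cv2.resize(t['color'][100:250,220:345,::-1],None,fx=3.2,fy=3.2,interpolation=2); b=cv2.resize(d['color'][180:330,190:310,::-1][:, :],None,fx=3.2,fy=3.2,interpolation=2)
b=cv2.resize(d['color'][180:330,240:365,::-1],None,fx=3.2,fy=3.2,interpolation=2)
cv2.imwrite('pics/ts3.png',np.hstack([a,b]))
```

```text
5.3333 [-0.1381162   0.01081169  0.03556149] [-1.08818554 -1.26858515 -0.36552272]
```

View pics/ts3.png

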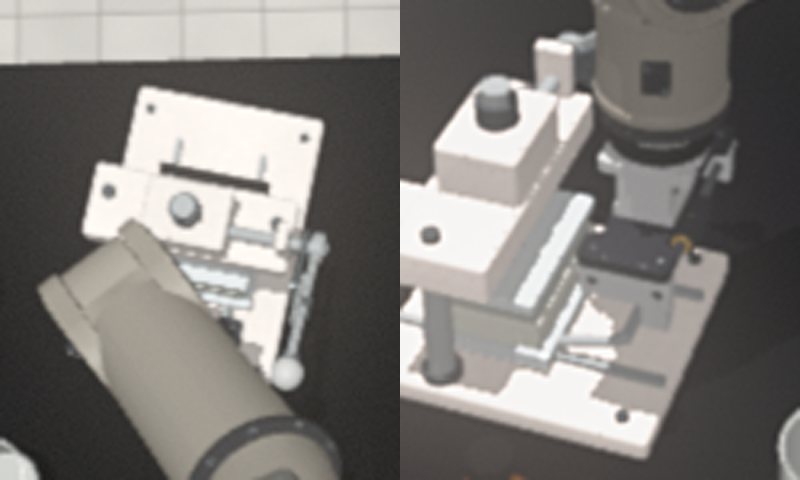

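The carrier is moving in with the finger on the bow. I'll continue to the stop and watch the force.

Request:
{"api": "servo_tool", "payload": {"slide": [[0.05, 0, 0], [0.09, 0, 0], [0.12, 0, 0], [0.12, 0, 0]], "rot": [[0, 0, 0], [0, 0, 0], [0, 0, 0], [0, 0, 0]]}}

```text
time_s: 5.77
position: [0.5966, 0.1409, 0.0349]
tool_rot: [0.994, -0.105, -0.004, 0.001]
wrist_force: [-29.0, 4.8, 16.7]
opening: 0.002
grasp_force: 14.5
```

Request:
{"api": "servo_tool", "payload": {"slide": [[0.03, 0, 0], [0.06, 0, 0], [0.06, 0, 0]], "rot": [[0, 0, 0], [0, 0, 0], [0, 0, 0]]}}

```text
time_s: 6.02
position: [0.5969, 0.141, 0.0342]
tool_rot: [0.995, -0.104, -0.008, 0.002]
wrist_force: [-58.3, 8.7, 31.7]
opening: 0.008
grasp_force: 29.6
```

Request:
{"api": "servo_tool", "payload": {"slide": [[0.03, 0, 0], [0.05, 0, 0], [0.05, 0, 0]], "rot": [[0, 0, 0], [0, 0, 0], [0, 0, 0]]}}

```text
time_s: 6.27
position: [0.5972, 0.141, 0.0338]
tool_rot: [0.995, -0.103, -0.012, 0.003]
wrist_force: [-87.5, 10.3, 55.9]
opening: 0.006
grasp_force: 44.4
```

The stop is reached and the push was firmer than needed. Backing off and checking.

Request:
{"api": "servo_tool", "payload": {"slide": [[-0.1, 0, 0], [-0.2, 0, 0], [-0.4, 0, 0], [-0.6, 0, 0], [-0.6, 0, 0], [-0.6, 0, 0]], "rot": [[0, 0, 0], [0, 0, 0], [0, 0, 0], [0, 0, 0], [0, 0, 0], [0, 0, 0]]}}

```text
time_s: 6.77
position: [0.5535, 0.1501, 0.036]
tool_rot: [0.994, -0.105, 0.001, -0.0]
wrist_force: [0.4, 0.3, 0.6]
opening: 0.005
grasp_force: 0.0
```

Request:
{"api": "servo_tool", "payload": {"slide": [[0, 0, -0.3], [0, 0, -0.6], [0, 0, -0.9], [0, 0, -1], [0, 0, -1]], "rot": [[0, 0, 0], [0, 0, 0], [0, 0, 0], [0, 0, 0], [0, 0, 0]]}}

```text
time_s: 7.18
position: [0.5559, 0.1501, 0.1386]
tool_rot: [0.994, -0.106, 0.003, -0.001]
wrist_force: [0.0, 1.1, -0.6]
opening: 0.006
grasp_force: 0.0
```

Run:
```python
from h import *
s=arm.sense(); print(s['time_s'],s['position'],press(s['position']),RP.T@np.array(s['wrist_force']),s['joint_pos'])
d=cam('side'); save(d,'s4.png',(190,140,390,325),4)
P=lambda v:RP@np.array(v)+O
for nm,sh in(('est',0),('shift',-.012)):
  for q in((-.105,.04,.05),(-.105,-.04,.05),(-.030,.111,.155),(-.03,-.111,.155)): print(nm,q,((proj(d,P(np.array(q)+[sh,0,0]))-[190,140])*4).round(0))
```

```text
7.1833 [0.55587955 0.15014378 0.1386249 ] [-0.17361391  0.0115869   0.1386249 ] [-0.23316681  1.06960502 -0.58250747] [ 0.0656642   0.38326841 -0.54636955  1.87430592  0.24378882  0.94426631
 -2.3755561 ]
est (-0.105, 0.04, 0.05) [455. 566.]
est (-0.105, -0.04, 0.05) [497. 483.]
est (-0.03, 0.111, 0.155) [286. 485.]
est (-0.03, -0.111, 0.155) [423. 267.]
shift (-0.105, 0.04, 0.05) [474. 570.]
shift (-0.105, -0.04, 0.05) [514. 487.]
shift (-0.03, 0.111, 0.155) [306. 489.]
shift (-0.03, -0.111, 0.155) [440. 271.]
```

View pics/s4.png

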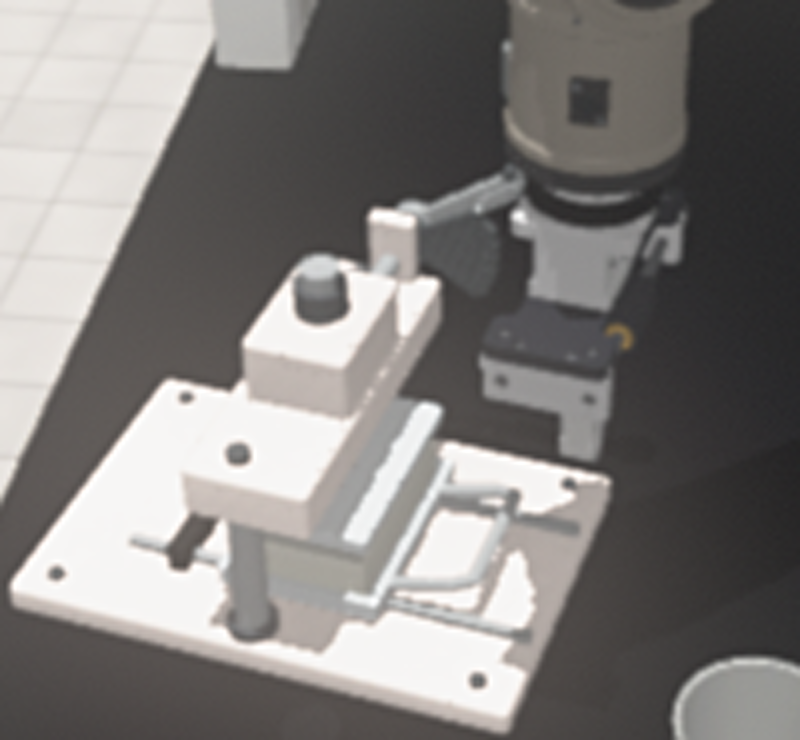

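The bar ends are at (515,495) and (475,580) and the bridge corner is at about (307,497). These match the −12 mm shifted press frame, so the bar is 75 mm in front of the bridge face and the carrier is home. The shifted frame also explains the ball position. Now over the ball.

Request:
{"api": "servo_tool", "payload": {"slide": [[0, 0, -0.3], [0, 0, -0.6], [0, 0, -0.9], [0, 0, -1]], "rot": [[0, 0, 0], [0, 0, 0], [0, 0, 0], [0, 0, 0]]}}

```text
time_s: 7.57
position: [0.5547, 0.1502, 0.2382]
tool_rot: [0.994, -0.106, 0.001, -0.001]
wrist_force: [-0.1, -0.6, -0.7]
opening: 0.008
grasp_force: 0.0
```

Request:
{"api": "servo_tool", "payload": {"slide": [[0, 0, -0.3], [0, 0, -0.6], [0.05, 0.1, -0.8], [0.1, 0.4, -0.8], [0.14, 0.7, -0.8], [0.14, 1, -0.8], [0.14, 1, -0.8]], "rot": [[0, 0, 0], [0, 0, 0], [0, 0, 0], [0, 0, 0], [0, 0, 0], [0, 0, 0], [0, 0, 0]]}}

```text
time_s: 8.15
position: [0.5456, 0.0426, 0.3139]
tool_rot: [0.994, -0.109, -0.001, 0.001]
wrist_force: [1.5, -0.3, 0.2]
opening: 0.005
grasp_force: 0.0
```

Request:
{"api": "servo_tool", "payload": {"slide": [[0, 0.2, 0], [0, 0.4, 0], [0, 0.5, 0], [0, 0.5, 0], [0, 0.5, 0]], "rot": [[0, 0, 0], [0, 0, 0], [0, 0, 0], [0, 0, 0], [0, 0, 0]]}}

```text
time_s: 8.57
position: [0.5354, 0.0003, 0.3148]
tool_rot: [0.994, -0.106, -0.0, -0.0]
wrist_force: [0.4, 0.2, 1.5]
opening: 0.001
grasp_force: 0.0
```

```bash
sed -i 's/^O=.*/O=np.array([.712,.1072,0]); YAW=-.2155; RP=R.from_euler("z",YAW).as_matrix()/' h.py
python3 - <<'E'
from h import *
np.set_printoptions(precision=4,suppress=True)
s=arm.sense(); print(s['time_s'],s['position'],press(s['position']),RP.T@np.array(s['wrist_force']),R.from_quat(s['tool_rot']).as_matrix()[:,2])
d=cam('side'); t=cam('top');P=lambda v:RP@np.array(v)+O
a=cv2.resize(d['color'][110:240,260:390,::-1],None,fx=3,fy=3,interpolation=2); b=cv2.resize(t['color'][140:270,250:380,::-1],None,fx=3,fy=3,interpolation=2)
cv2.imwrite('pics/ts5.png',np.hstack([a,b])); print((proj(d,s['position'])-[260,110])*3,(proj(d,P([-.1474,-.14,.2732]))-[260,110])*3)
E
```

```text
8.5667 [0.5354 0.0003 0.3148] [-0.1496 -0.1422  0.3148] [0.3522 0.232  1.4863] [-0.0007  0.0002 -1.    ]
[270.2526 139.9016] [264.6214 185.032 ]
```

View pics/ts5.png

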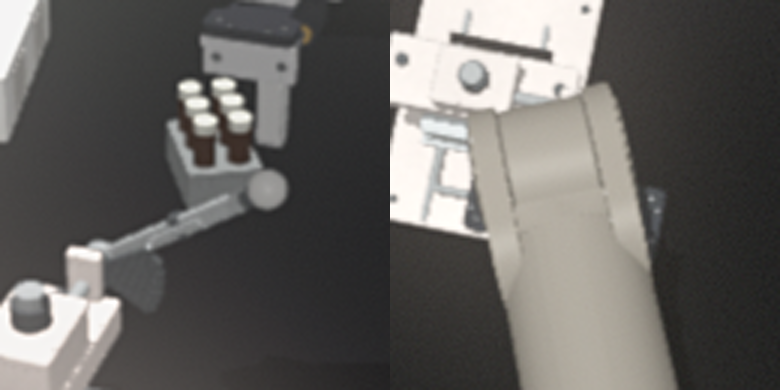

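The finger is over the ball: tip at (271,145), ball at (267,190), gap about 26 mm. Descend to contact, then feel downwards along the arc.

Request:
{"api": "servo_tool", "payload": {"slide": [[0, 0, 0.1], [0, 0, 0.18], [0, 0, 0.24], [0, 0, 0.24], [0, 0, 0.24]], "rot": [[0, 0, 0], [0, 0, 0], [0, 0, 0], [0, 0, 0], [0, 0, 0]]}}

```text
time_s: 9.08
position: [0.5351, 0.0005, 0.291]
tool_rot: [0.994, -0.106, -0.0, -0.0]
wrist_force: [0.9, 0.3, -0.5]
opening: 0.001
grasp_force: 0.0
```

Request:
{"api": "servo_tool", "payload": {"slide": [[-0.01, 0, 0.03], [-0.03, 0, 0.06], [-0.03, 0, 0.06], [-0.03, 0, 0.06]], "rot": [[0, 0, 0], [0, 0, 0], [0, 0, 0], [0, 0, 0]]}}

```text
time_s: 9.42
position: [0.5323, 0.0011, 0.2857]
tool_rot: [0.994, -0.106, 0.0, -0.0]
wrist_force: [-1.3, 1.6, 2.9]
opening: 0.01
grasp_force: 1.8
```

Request:
{"api": "servo_tool", "payload": {"slide": [[-0.01, 0, 0.03], [-0.03, 0, 0.06], [-0.03, 0, 0.06], [-0.03, 0, 0.06]], "rot": [[0, 0, 0], [0, 0, 0], [0, 0, 0], [0, 0, 0]]}}

```text
time_s: 9.75
position: [0.5294, 0.0017, 0.2797]
tool_rot: [0.994, -0.106, 0.0, -0.0]
wrist_force: [-3.1, 1.1, 4.0]
opening: 0.003
grasp_force: 2.1
```

Request:
{"api": "servo_tool", "payload": {"slide": [[-0.01, 0, 0.03], [-0.03, 0, 0.06], [-0.03, 0, 0.06], [-0.03, 0, 0.06]], "rot": [[0, 0, 0], [0, 0, 0], [0, 0, 0], [0, 0, 0]]}}

```text
time_s: 10.08
position: [0.5266, 0.0022, 0.2736]
tool_rot: [0.994, -0.106, 0.0, -0.0]
wrist_force: [-1.7, 1.5, 2.6]
opening: 0.005
grasp_force: 1.5
```

Request:
{"api": "servo_tool", "payload": {"slide": [[-0.01, 0, 0.03], [-0.025, 0, 0.05], [-0.025, 0, 0.05]], "rot": [[0, 0, 0], [0, 0, 0], [0, 0, 0]]}}

```text
time_s: 10.33
position: [0.524, 0.0027, 0.2682]
tool_rot: [0.994, -0.106, 0.0, -0.0]
wrist_force: [0.7, 0.7, 1.8]
opening: 0.007
grasp_force: 0.9
```

Request:
{"api": "servo_tool", "payload": {"slide": [[-0.01, 0, 0.02], [-0.015, 0, 0.03], [-0.015, 0, 0.03]], "rot": [[0, 0, 0], [0, 0, 0], [0, 0, 0]]}}

```text
time_s: 10.58
position: [0.5224, 0.0031, 0.2653]
tool_rot: [0.994, -0.106, -0.0, -0.0]
wrist_force: [-1.2, 0.7, 3.5]
opening: 0.006
grasp_force: 1.2
```

Request:
{"api": "servo_tool", "payload": {"slide": [[-0.01, 0, 0.02], [-0.015, 0, 0.03], [-0.015, 0, 0.03]], "rot": [[0, 0, 0], [0, 0, 0], [0, 0, 0]]}}

```text
time_s: 10.83
position: [0.5209, 0.0035, 0.2623]
tool_rot: [0.994, -0.106, -0.0, -0.0]
wrist_force: [-1.6, 1.1, 2.9]
opening: 0.005
grasp_force: 1.6
```

Request:
{"api": "servo_tool", "payload": {"slide": [[-0.01, 0, 0.02], [-0.015, 0, 0.03], [-0.015, 0, 0.03]], "rot": [[0, 0, 0], [0, 0, 0], [0, 0, 0]]}}

```text
time_s: 11.08
position: [0.5194, 0.0038, 0.2593]
tool_rot: [0.994, -0.106, -0.0, -0.0]
wrist_force: [-2.4, 0.1, 4.7]
opening: -0.0
grasp_force: 2.0
```

Request:
{"api": "servo_tool", "payload": {"slide": [[-0.01, 0, 0.02], [-0.012, 0, 0.03], [-0.012, 0, 0.03]], "rot": [[0, 0, 0], [0, 0, 0], [0, 0, 0]]}}

```text
time_s: 11.33
position: [0.5183, 0.004, 0.2564]
tool_rot: [0.994, -0.106, -0.0, 0.0]
wrist_force: [-3.9, 0.9, 5.3]
opening: 0.004
grasp_force: 2.5
```

Request:
{"api": "servo_tool", "payload": {"slide": [[-0.01, 0, 0.02], [-0.012, 0, 0.03], [-0.012, 0, 0.03]], "rot": [[0, 0, 0], [0, 0, 0], [0, 0, 0]]}}

```text
time_s: 11.58
position: [0.5171, 0.0043, 0.2535]
tool_rot: [0.994, -0.106, -0.0, 0.0]
wrist_force: [-4.6, 0.9, 7.3]
opening: 0.006
grasp_force: 3.5
```

Request:
{"api": "servo_tool", "payload": {"slide": [[-0.005, 0, 0.02], [-0.008, 0, 0.02]], "rot": [[0, 0, 0], [0, 0, 0]]}}

```text
time_s: 11.75
position: [0.5163, 0.0045, 0.2516]
tool_rot: [0.994, -0.106, -0.0, 0.0]
wrist_force: [-3.5, 1.5, 8.3]
opening: 0.002
grasp_force: 3.7
```

Request:
{"api": "servo_tool", "payload": {"slide": [[-0.005, 0, 0.02], [-0.008, 0, 0.02]], "rot": [[0, 0, 0], [0, 0, 0]]}}

```text
time_s: 11.92
position: [0.5154, 0.0047, 0.2496]
tool_rot: [0.994, -0.106, -0.0, 0.0]
wrist_force: [-4.8, 1.4, 7.9]
opening: 0.005
grasp_force: 3.8
```

Request:
{"api": "servo_tool", "payload": {"slide": [[-0.005, 0, 0.02], [-0.008, 0, 0.02]], "rot": [[0, 0, 0], [0, 0, 0]]}}

```text
time_s: 12.08
position: [0.5146, 0.0048, 0.2477]
tool_rot: [0.994, -0.106, -0.0, 0.0]
wrist_force: [-4.9, 0.9, 11.3]
opening: 0.002
grasp_force: 5.1
```

Request:
{"api": "servo_tool", "payload": {"slide": [[-0.005, 0, 0.02], [-0.008, 0, 0.02]], "rot": [[0, 0, 0], [0, 0, 0]]}}

```text
time_s: 12.25
position: [0.5138, 0.005, 0.2458]
tool_rot: [0.994, -0.106, -0.0, 0.0]
wrist_force: [-6.4, 0.8, 9.7]
opening: 0.003
grasp_force: 4.6
```

Request:
{"api": "servo_tool", "payload": {"slide": [[-0.005, 0, 0.02], [-0.008, 0, 0.02]], "rot": [[0, 0, 0], [0, 0, 0]]}}

```text
time_s: 12.42
position: [0.5132, 0.0052, 0.2438]
tool_rot: [0.994, -0.106, -0.0, 0.0]
wrist_force: [-4.9, -0.4, 10.2]
opening: 0.008
grasp_force: 5.4
```

Request:
{"api": "servo_tool", "payload": {"slide": [[-0.005, 0, 0.02], [-0.007, 0, 0.02]], "rot": [[0, 0, 0], [0, 0, 0]]}}

```text
time_s: 12.58
position: [0.5126, 0.0053, 0.2421]
tool_rot: [0.994, -0.106, 0.0, 0.0]
wrist_force: [-6.8, 0.5, 15.7]
opening: 0.002
grasp_force: 7.6
```

Request:
{"api": "servo_tool", "payload": {"slide": [[-0.005, 0, 0.02], [-0.007, 0, 0.02]], "rot": [[0, 0, 0], [0, 0, 0]]}}

```text
time_s: 12.75
position: [0.5118, 0.0055, 0.24]
tool_rot: [0.994, -0.106, -0.0, 0.0]
wrist_force: [-6.6, 0.7, 11.1]
opening: 0.006
grasp_force: 5.1
```

Request:
{"api": "servo_tool", "payload": {"slide": [[-0.005, 0, 0.02], [-0.007, 0, 0.02]], "rot": [[0, 0, 0], [0, 0, 0]]}}

```text
time_s: 12.92
position: [0.5114, 0.0055, 0.2375]
tool_rot: [0.994, -0.106, 0.0, 0.0]
wrist_force: [-0.1, -0.3, 1.0]
opening: 0.009
grasp_force: 0.0
```

Request:
{"api": "servo_tool", "payload": {"slide": [[-0.005, 0, 0.02], [-0.007, 0, 0.02]], "rot": [[0, 0, 0], [0, 0, 0]]}}

```text
time_s: 13.08
position: [0.5107, 0.0056, 0.2352]
tool_rot: [0.994, -0.106, 0.0, -0.0]
wrist_force: [0.7, 0.8, 0.7]
opening: 0.005
grasp_force: 0.7
```

Request:
{"api": "servo_tool", "payload": {"slide": [[-0.005, 0, 0.02], [-0.007, 0, 0.02]], "rot": [[0, 0, 0], [0, 0, 0]]}}

```text
time_s: 13.25
position: [0.5101, 0.0058, 0.2333]
tool_rot: [0.994, -0.106, 0.0, -0.0]
wrist_force: [1.6, 0.1, 3.3]
opening: 0.005
grasp_force: 1.7
```

Click 1 felt at TCP z ≈ 0.239 (11 N dropping to 1 N). Next expected near z ≈ 0.211.

Request:
{"api": "servo_tool", "payload": {"slide": [[-0.005, 0, 0.02], [-0.01, 0, 0.03], [-0.01, 0, 0.03]], "rot": [[0, 0, 0], [0, 0, 0], [0, 0, 0]]}}

```text
time_s: 13.5
position: [0.5091, 0.006, 0.2305]
tool_rot: [0.994, -0.106, 0.0, -0.0]
wrist_force: [1.2, -1.0, 4.6]
opening: 0.001
grasp_force: 2.1
```

Request:
{"api": "servo_tool", "payload": {"slide": [[-0.005, 0, 0.02], [-0.01, 0, 0.03], [-0.01, 0, 0.03]], "rot": [[0, 0, 0], [0, 0, 0], [0, 0, 0]]}}

```text
time_s: 13.75
position: [0.5082, 0.0062, 0.2276]
tool_rot: [0.994, -0.106, 0.0, -0.0]
wrist_force: [0.8, -0.5, 4.6]
opening: 0.002
grasp_force: 2.5
```

Request:
{"api": "servo_tool", "payload": {"slide": [[-0.005, 0, 0.02], [-0.01, 0, 0.03], [-0.01, 0, 0.03]], "rot": [[0, 0, 0], [0, 0, 0], [0, 0, 0]]}}

```text
time_s: 14.0
position: [0.5074, 0.0064, 0.2248]
tool_rot: [0.994, -0.106, 0.0, -0.0]
wrist_force: [0.1, -0.7, 6.7]
opening: 0.008
grasp_force: 3.5
```

Request:
{"api": "servo_tool", "payload": {"slide": [[-0.005, 0, 0.02], [-0.01, 0, 0.03], [-0.01, 0, 0.03]], "rot": [[0, 0, 0], [0, 0, 0], [0, 0, 0]]}}

```text
time_s: 14.25
position: [0.5066, 0.0066, 0.222]
tool_rot: [0.994, -0.106, 0.001, -0.0]
wrist_force: [0.1, -0.5, 8.5]
opening: 0.002
grasp_force: 4.1
```

Request:
{"api": "servo_tool", "payload": {"slide": [[-0.005, 0, 0.02], [-0.006, 0, 0.02]], "rot": [[0, 0, 0], [0, 0, 0]]}}

```text
time_s: 14.42
position: [0.506, 0.0067, 0.22]
tool_rot: [0.994, -0.106, 0.001, -0.0]
wrist_force: [0.1, -1.7, 7.9]
opening: 0.004
grasp_force: 3.9
```

Request:
{"api": "servo_tool", "payload": {"slide": [[-0.005, 0, 0.02], [-0.006, 0, 0.02]], "rot": [[0, 0, 0], [0, 0, 0]]}}

```text
time_s: 14.58
position: [0.5055, 0.0068, 0.2181]
tool_rot: [0.994, -0.106, 0.001, -0.0]
wrist_force: [-0.3, -1.7, 10.5]
opening: 0.004
grasp_force: 5.0
```

Request:
{"api": "servo_tool", "payload": {"slide": [[-0.005, 0, 0.02], [-0.006, 0, 0.02]], "rot": [[0, 0, 0], [0, 0, 0]]}}

```text
time_s: 14.75
position: [0.5049, 0.007, 0.2161]
tool_rot: [0.994, -0.106, 0.001, -0.0]
wrist_force: [1.7, -1.7, 8.6]
opening: 0.006
grasp_force: 4.1
```

Request:
{"api": "servo_tool", "payload": {"slide": [[-0.005, 0, 0.02], [-0.006, 0, 0.02]], "rot": [[0, 0, 0], [0, 0, 0]]}}

```text
time_s: 14.92
position: [0.5045, 0.0071, 0.2142]
tool_rot: [0.994, -0.106, 0.001, -0.0]
wrist_force: [0.7, -0.9, 12.0]
opening: 0.003
grasp_force: 5.7
```

Request:
{"api": "servo_tool", "payload": {"slide": [[-0.003, 0, 0.02], [-0.004, 0, 0.02]], "rot": [[0, 0, 0], [0, 0, 0]]}}

```text
time_s: 15.08
position: [0.504, 0.0072, 0.212]
tool_rot: [0.994, -0.106, 0.001, -0.0]
wrist_force: [2.4, -0.8, 6.2]
opening: 0.002
grasp_force: 3.2
```

Request:
{"api": "servo_tool", "payload": {"slide": [[-0.003, 0, 0.02], [-0.004, 0, 0.02]], "rot": [[0, 0, 0], [0, 0, 0]]}}

```text
time_s: 15.25
position: [0.5031, 0.0073, 0.2095]
tool_rot: [0.994, -0.106, 0.0, -0.0]
wrist_force: [-0.3, -0.3, -0.3]
opening: 0.007
grasp_force: 0.0
```

Request:
{"api": "servo_tool", "payload": {"slide": [[-0.003, 0, 0.02], [-0.004, 0, 0.02]], "rot": [[0, 0, 0], [0, 0, 0]]}}

```text
time_s: 15.42
position: [0.5024, 0.0074, 0.2071]
tool_rot: [0.994, -0.106, -0.0, -0.0]
wrist_force: [1.4, -0.7, 1.8]
opening: 0.006
grasp_force: 0.8
```

Request:
{"api": "servo_tool", "payload": {"slide": [[-0.003, 0, 0.02], [-0.004, 0, 0.02]], "rot": [[0, 0, 0], [0, 0, 0]]}}

```text
time_s: 15.58
position: [0.5021, 0.0075, 0.2053]
tool_rot: [0.994, -0.106, -0.0, -0.0]
wrist_force: [1.4, -0.7, 4.0]
opening: 0.004
grasp_force: 2.0
```

Click 2 at z ≈ 0.211, as predicted. The third is expected near 0.183.

Request:
{"api": "servo_tool", "payload": {"slide": [[0, 0, 0.03], [0, 0, 0.05], [0, 0, 0.05]], "rot": [[0, 0, 0], [0, 0, 0], [0, 0, 0]]}}

```text
time_s: 15.83
position: [0.5015, 0.0076, 0.2001]
tool_rot: [0.994, -0.106, -0.001, 0.0]
wrist_force: [-3.9, 0.0, 5.7]
opening: 0.007
grasp_force: 2.6
```

Request:
{"api": "servo_tool", "payload": {"slide": [[0, 0, 0.03], [0, 0, 0.05], [0, 0, 0.05]], "rot": [[0, 0, 0], [0, 0, 0], [0, 0, 0]]}}

```text
time_s: 16.08
position: [0.5012, 0.0077, 0.1951]
tool_rot: [0.994, -0.106, -0.001, 0.0]
wrist_force: [-4.2, 0.3, 5.0]
opening: 0.006
grasp_force: 2.9
```

Request:
{"api": "servo_tool", "payload": {"slide": [[0.005, 0, 0.02], [0.005, 0, 0.03], [0.005, 0, 0.03]], "rot": [[0, 0, 0], [0, 0, 0], [0, 0, 0]]}}

```text
time_s: 16.33
position: [0.5019, 0.0075, 0.1924]
tool_rot: [0.994, -0.106, -0.001, 0.0]
wrist_force: [-6.0, 0.2, 9.3]
opening: 0.005
grasp_force: 4.6
```

Request:
{"api": "servo_tool", "payload": {"slide": [[0.003, 0, 0.02], [0.003, 0, 0.02]], "rot": [[0, 0, 0], [0, 0, 0]]}}

```text
time_s: 16.5
position: [0.5021, 0.0075, 0.1904]
tool_rot: [0.994, -0.106, -0.001, 0.0]
wrist_force: [-6.6, 1.2, 8.9]
opening: 0.006
grasp_force: 4.4
```

Request:
{"api": "servo_tool", "payload": {"slide": [[0, 0, 0.02], [0, 0, 0.02]], "rot": [[0, 0, 0], [0, 0, 0]]}}

```text
time_s: 16.67
position: [0.5021, 0.0075, 0.1884]
tool_rot: [0.994, -0.106, -0.001, 0.0]
wrist_force: [-7.2, -0.1, 10.8]
opening: 0.007
grasp_force: 5.2
```

Request:
{"api": "servo_tool", "payload": {"slide": [[0, 0, 0.02], [0, 0, 0.02]], "rot": [[0, 0, 0], [0, 0, 0]]}}

```text
time_s: 16.83
position: [0.5022, 0.0075, 0.1866]
tool_rot: [0.994, -0.106, -0.001, 0.0]
wrist_force: [-6.4, 0.8, 14.6]
opening: 0.009
grasp_force: 6.6
```

Request:
{"api": "servo_tool", "payload": {"slide": [[0, 0, 0.015], [0, 0, 0.015]], "rot": [[0, 0, 0], [0, 0, 0]]}}

```text
time_s: 17.0
position: [0.5022, 0.0075, 0.1853]
tool_rot: [0.994, -0.106, -0.001, 0.0]
wrist_force: [-8.5, 0.9, 15.9]
opening: 0.003
grasp_force: 8.1
```

Request:
{"api": "servo_tool", "payload": {"slide": [[0, 0, 0.015], [0, 0, 0.015]], "rot": [[0, 0, 0], [0, 0, 0]]}}

```text
time_s: 17.17
position: [0.5024, 0.0074, 0.1836]
tool_rot: [0.994, -0.106, -0.0, 0.0]
wrist_force: [-3.7, 0.2, 6.2]
opening: 0.006
grasp_force: 3.5
```

Request:
{"api": "servo_tool", "payload": {"slide": [[0, 0, 0.015], [0, 0, 0.015]], "rot": [[0, 0, 0], [0, 0, 0]]}}

```text
time_s: 17.33
position: [0.5026, 0.0074, 0.1819]
tool_rot: [0.994, -0.106, -0.0, 0.0]
wrist_force: [0.6, -0.3, -0.6]
opening: 0.003
grasp_force: 0.0
```

Click 3 felt at z ≈ 0.184 (16 N to 0). Taking up contact again for light pressure, well short of the fourth click (~0.155).

Request:
{"api": "servo_tool", "payload": {"slide": [[0, 0, 0.02], [0, 0, 0.02], [0, 0, 0.02]], "rot": [[0, 0, 0], [0, 0, 0], [0, 0, 0]]}}

```text
time_s: 17.58
position: [0.5027, 0.0073, 0.1797]
tool_rot: [0.994, -0.106, -0.0, -0.0]
wrist_force: [-0.5, 1.1, 0.1]
opening: 0.005
grasp_force: 0.1
```

Request:
{"api": "servo_tool", "payload": {"slide": [[0, 0, 0.015], [0, 0, 0.015], [0, 0, 0.015]], "rot": [[0, 0, 0], [0, 0, 0], [0, 0, 0]]}}

```text
time_s: 17.83
position: [0.5028, 0.0073, 0.1784]
tool_rot: [0.994, -0.106, -0.0, 0.0]
wrist_force: [-1.9, 0.1, 2.6]
opening: 0.006
grasp_force: 1.3
```

Request:
{"api": "servo_tool", "payload": {"slide": [[0, 0, 0.01], [0, 0, 0.01], [0, 0, 0.01], [0, 0, 0.01], [0, 0, 0.01], [0, 0, 0.01]], "rot": [[0, 0, 0], [0, 0, 0], [0, 0, 0], [0, 0, 0], [0, 0, 0], [0, 0, 0]]}}

```text
time_s: 18.33
position: [0.5029, 0.0074, 0.1775]
tool_rot: [0.994, -0.106, -0.0, -0.0]
wrist_force: [-2.9, 0.2, 4.1]
opening: 0.007
grasp_force: 2.1
```

Run:
```python
from h import *
s=arm.sense(); print(s['time_s'],press(s['position']),s['wrist_force'],s['grasp_force'])
save(cam('side'),'s6.png',(190,130,440,330),3)
```

```text
18.3333 [-0.18294838 -0.14224735  0.17749938] [-2.85171771  0.20705063  4.05400726] 2.1066678818897344
```

View pics/s6.png

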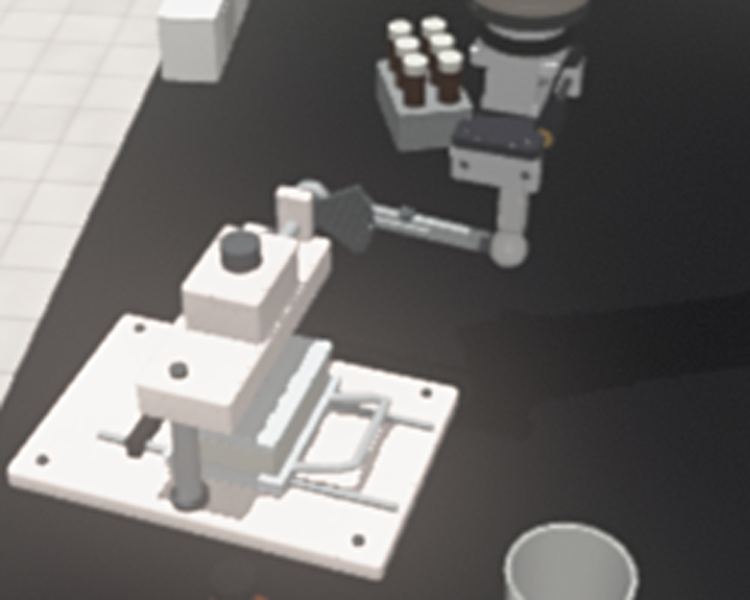

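The finger rests on the ball at (508,240) with about 4 N, the platen is down on the mat and the carrier is home. The jug and rack are where they were. Handing in.

```bash
python3 -c "
from workcell import arm
print(arm.job_done())"
```

```text
the job is handed in; nothing more can be done
None
```

The carrier is fully home and the lever is down three felt clicks, still held there with about 4 N, well short of the fourth; the push to the carrier stop peaked near 100 N at the wrist (limit 120 N), and the jug, rack and bottle were not touched.

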